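Set the strip guide by its knurled wheel and lock it

ROBOT

A 6-joint arm with a two-finger parallel gripper is mounted at the origin on a cart in front of the work surface, level with it; the furniture and walls round the work are solid. World frame = base frame: x ahead of the robot, y to its left, z up, the work surface at z = 0. Lengths are in mm, angles in rad, forces in N, time in s.
With the tool pointing down it reaches from about 275 to 750 mm from the base axis. Payload 10.2 kg.
Tool frame: the origin (TCP) lies midway between the tips of the shut fingers; the grasp point (between the pads) lies 19 mm behind it (ctrl.tcp_to_grasp is the z of the grasp point in the tool frame, in mm); z points along the fingers, y is the direction in which the jaws open and shut (so a half turn about z gives the same grasp; the last joint's range is limited). The gripper opens to 85 mm and grips with 20 to 120 N. Pads are 22 mm wide; open, the fingers measure 114 mm over their backs; the gripper's body (76 mm by 85 mm) begins 54 mm behind the grasp point. The pads swing forward as they close: fully open they stand 13 mm farther back than shut.
Start: joints at [-1.572, 0.313, 1.498, -0, 1.331, -0.223], TCP at [115.479, -512.148, 195.394] pointing down, gripper open.
Joint ranges: [-2.94, 2.94], [-0.97, 2.17], [0.19, 2.56], [-1.23, 4.37], [0.02, 3.11], [-2.88, 2.88]. Speed limits (rad/s): [2.39, 2.39, 3.01, 3.14, 3.14, 3.14].

INTERFACE

Orientations are given as a unit quaternion [w, x, y, z].
In Python, from rig import sensors, capture, order, ctrl gives the robot as it stands. The module is installed in compiled form; this text tells all that it offers.
- The arm moves only by the tool play_rows, never from a script. Its argument "deltas" is a list of rows, each a list of 7 numbers: the shift along the world's x, y, z in units of 40 mm (1.0 is 40 mm), then the turn, a rotation vector about the world's x, y, z in units of 6 degrees (1.0 is 6 degrees), then the opening, from -1 (shut) to 1 (fully open). A call has 1 to 8 rows; each row shifts and turns the commanded pose from where the row before left it; what a row does not reach is not made up. A row lasts 1/12 s, in which the tool goes at most 41.7 mm and 7.16 degrees, less where a joint would pass 70% of its speed; a pose out of reach is approached as far as the arm can. A call is refused whole if a number of a shift passes 1 or a number of a turn 1, either way. A call with a gripper value outside its range is refused whole. The fingers move at their own pace and stop on an object; "squeeze" is the grip in N (left out, the last holds). Time passes only in rows, so rows that do not move let the fingers close. It gives the time, the measured TCP pose, the force and the opening at its end, in the units of the state.
- sensors.sense(): the state, without advancing time (a new reading comes with each control period).
- capture(name): name is "scene" or "side" or "wrist"; returns a dict with "pixels" (420x560x3 uint8, red, green, blue), "z_map" (420x560 float32, mm along the optical axis (not along the pixel's ray), 0 where there is no reading), "fx", "fy", "cx", "cy" (pixels), "k1" (the pictures are not rectified: a ray, as slopes to the right and down, at radius r is drawn at 1 + k1 r^2 times it, then the intrinsics apply), "eye" and "rotation" of the camera in the world; the wrist camera has in their place "tool_from_camera" (4x4, takes a point from camera to tool coordinates, whose origin is the TCP and whose axes are the flange's). Camera axes: x right, y down, z forward; pixel columns grow to the right and rows downward; lengths in mm; the calibration is good to about 2 mm. A picture is of the moment at which its call begins: read the wrist's pose just before it.
- order.finish_job(): hands the job in, once; it reports no verdict.
The state is a dict: "time_s": time; "joints": joint angles; "dq": joint speeds; "tau": joint torques, N m; "eef_pos": TCP position; "ee_rot": TCP orientation; "force": force on the tool from outside, world axes, zero at the start; "wrist_torque": the same for the moment, N m; "grip_width": opening from 0.0 (shut) to 1.0 (fully open).
Only numpy, scipy, OpenCV 4.12 (cv2) and the standard library are available. Lean on these libraries where they do the work, as an engineer would, in place of code of your own. Each camera call takes 0.05 s, during which the arm holds its last target. There are 200 camera calls.

TASK

Set the strip guide on the saw table for the next cut: with a fingertip roll its knurled wheel until the pointer on the slide stands exactly opposite the point of the brass rider on the scale, then push the lock lever clockwise right over to its stop, so that the setting stays. Take hold of nothing, move the slide only by its wheel, and leave the rider and the loose things round the guide where they are.

Things in the scene. Friction and masses are not known exactly. Their poses are not given: they have to be found in the camera images.
- guide: Strip guide, held immovable by magnets: grey base 176 x 98 x 12 mm, two aluminium rails (top 34 mm above the table), a steel slide between them, a knurled wheel at one side, a bridge (top 46 mm, screws 50) with the lock lever. Origin on the table under the slide; x along the slide to its roller nose (the way it extends, roughly to the robot's left), y to the scale and rider's side, z up.
- guide_slide: The slide: steel bar 200 x 34 mm, top 28 mm above the table, with rack, pointer and a bearing roller of 32 mm diameter at its nose (bolt top 43 mm above the table, nose 96 mm ahead of the guide's origin when fully back). Not to be touched. Travel 45 mm; it starts fully back. Axes as the guide's.
- pointer (a point): Tip of the pointer on the slide, 36 mm above the table; it points across to the scale rail (guide's +y) and travels with the slide.
- rider_point (a point): Tip of the brass rider (11 x 16 mm with its point, on the scale rail, its top 41 mm above the table), clamped 18 to 38 mm ahead of the pointer's start. Axes as the guide's: the slide is set when the pointer's x in this frame is 0.
- guide_wheel (a joint): Knurled wheel, diameter 56, width 20 mm, level axle along the guide's y, 38 mm above the table. Rad, 0 at the start; 10 mm of slide per rad. Drawing the rim's top backwards (guide's -x) makes the value grow and the slide go ahead; it rolls both ways. Needs about 1 N at the rim and stays where left; dragging a lightly pressed flat fingertip along its top turns it with little or no slip.
- wheel_top (a point): Highest point of the wheel's rim, 66 mm above the table, at mid-width. No part of the guide within 70 mm of it stands higher.
- guide_lock (a joint): Lock lever, turning about the vertical through (55, 0) mm of the guide's frame. Rad: 0 unlocked, handle to the guide's +x; grows clockwise seen from above to 1.3, its stop (locked, handle to the guide's -y side). It clamps the slide firmly from about 1.1 on. Starts at 0 to 0.25; needs about 3 N at the handle and stays where left.
- lock_grip (a point): Point on the axis of the lever's black handle, 48 mm from the lever's turning axis, 63.5 mm above the table. The handle is 15 mm thick there and ends 15 mm farther out.
- spindle_nut: Loose black nut, 24 x 27 x 14 mm, on the table beside the guide. Origin under its middle. Leave it.
- offcut: Loose pine offcut, 22 x 45 x 22 mm, left of the guide. Leave it.
- push_stick: Loose wooden push stick, 280 mm long, beyond the guide. Leave it.
- caliper: Loose steel caliper, 200 mm long, right of the blade. Leave it.
- router_handle_1: Loose black router handle, 174 mm long, behind the blade. Leave it.
- router_handle_2: Its twin, farther to the right. Leave it.

How it is judged:
By the outcome, as a careful person would: the job done as asked, in the order asked, and still so for the second after the job is handed in, with the robot touching nothing.
It also fails if it takes over 69 s, if anything falls off the work surface, if the arm or the gripper's body presses on something with over 40 N, if the wrist force passes 120 N, or if a joint passes its speed limit or range.

## Working session

There is one attempt and no reset: what is moved stays moved. The work goes in short steps, Python scripts to look and compute and a tool call to move; the robot and the scene stay as the last step left them, time stands still between calls to the robot, and variables do not carry over. Pictures are saved under pics/ and viewed, about 8 in all and at most 12, crops included, and the job is handed in when it is done.

Besides the shell and the picture viewer there is one more tool, called after "Request:" as name([rows], argument=value, ...), one row to a line, values as JSON. play_rows: Moves the arm, as the interface text tells. Its arguments: {"type":"object","properties":{"deltas":{"type":"array","items":{"type":"array","items":{"type":"number"}}},"squeeze":{"type":"number"}},"required":["deltas"]}

```bash
mkdir -p pics; cat > h.py <<'E'
import numpy as np, cv2
from scipy.spatial.transform import Rotation as R
from rig import sensors, capture, order, ctrl
def cam(name):
    s=sensors.sense(); c=capture(name)
    if 'tool_from_camera' in c:
        q=s['ee_rot']; T=np.eye(4); T[:3,:3]=R.from_quat([q[1],q[2],q[3],q[0]]).as_matrix(); T[:3,3]=s['eef_pos']
        M=T@np.array(c['tool_from_camera'])
    else:
        M=np.eye(4); M[:3,:3]=np.array(c['rotation']); M[:3,3]=c['eye']
    c['M']=M; return c
def save(c,f,crop=None,scale=1):
    p=c['pixels'][:,:,::-1]
    if crop: p=p[crop[1]:crop[3],crop[0]:crop[2]]
    cv2.imwrite(f,cv2.resize(p,None,fx=scale,fy=scale,interpolation=cv2.INTER_CUBIC))
def ray(c,u,v):
    x=(u-c['cx'])/c['fx']; y=(v-c['cy'])/c['fy']; rd=np.hypot(x,y); r=rd
    for _ in range(20): r=rd/(1+c['k1']*r*r)
    k=r/rd if rd>0 else 1
    return np.array([x*k,y*k,1.])
def plane(c,u,v,z):
    d=c['M'][:3,:3]@ray(c,u,v); e=c['M'][:3,3]; return e+d*(z-e[2])/d[2]
def depth(c,u,v):
    z=c['z_map'][int(round(v)),int(round(u))]; return c['M'][:3,:3]@(ray(c,u,v)*z)+c['M'][:3,3]
def proj(c,P):
    p=c['M'][:3,:3].T@(np.array(P)-c['M'][:3,3]); x,y=p[:2]/p[2]; k=1+c['k1']*(x*x+y*y)
    return c['fx']*x*k+c['cx'],c['fy']*y*k+c['cy']
def cloud(c):
    H,W=c['z_map'].shape; v,u=np.mgrid[:H,:W]; x=(u-c['cx'])/c['fx']; y=(v-c['cy'])/c['fy']; rd=np.hypot(x,y); r=rd.copy()
    for _ in range(20): r=rd/(1+c['k1']*r*r)
    k=np.where(rd>0,r/np.maximum(rd,1e-9),1); P=np.dstack([x*k,y*k,np.ones_like(x)])*c['z_map'][...,None]
    return P@c['M'][:3,:3].T+c['M'][:3,3]
E
python3 - <<'E'
from h import *
print(sensors.sense(), ctrl.tcp_to_grasp)
for n in ("scene","side"):
    c=cam(n); save(c,f'pics/{n}0.png'); print(n,c['M'].round(2).tolist(),c['fx'],c['k1'])
E
```

```text
{'time_s': 0.0, 'joints': array([-1.57236966e+00,  3.13461753e-01,  1.49843458e+00,  1.95139926e-05,
        1.33099347e+00, -2.23395766e-01]), 'dq': array([ 0.0011902 , -0.00089634,  0.00047127,  0.0007083 ,  0.00112783,
        0.00053322]), 'tau': array([-5.14500916e-04, -4.12266684e+01, -2.59749091e+01, -1.99722881e-04,
        4.08172622e-03,  1.41187567e-05]), 'eef_pos': array([ 115.50038311, -511.83160124,  194.83003251]), 'ee_rot': array([-6.43414882e-04,  9.93855701e-01,  1.10681633e-01,  8.22175915e-05]), 'force': array([0.49314047, 0.09723663, 0.5411665 ]), 'wrist_torque': array([ 0.05516028, -0.01314104, -0.01938886]), 'grip_width': 1.0021370273901191} -18.700000000000003Traceback (most recent call last):
  File "<stdin>", line 4, in <module>
  File "h.py", line 10, in cam
    M=np.eye(4); M[:3,:3]=np.array(c['rotation']); M[:3,3]=c['eye']
                 ~^^^^^^^
ValueError: could not broadcast input array from shape (4,) into shape (3,3)
```

```bash
sed -i "s/M\[:3,:3\]=np.array(c\['rotation'\])/q=c['rotation']; M[:3,:3]=R.from_quat([q[1],q[2],q[3],q[0]]).as_matrix()/" h.py
python3 - <<'E'
from h import *
for n in ("scene","side"):
    c=cam(n); save(c,f'pics/{n}0.png'); print(n,c['M'].round(2).tolist(),c['fx'],c['k1'])
E
```

```text
scene [[-0.71, -0.46, 0.53, 83.98], [-0.7, 0.47, -0.54, 453.99], [0.0, -0.75, -0.66, 700.29], [0.0, 0.0, 0.0, 1.0]] 456.9997885112087 0.03673490631412487
side [[0.99, -0.1, 0.13, 475.39], [-0.16, -0.54, 0.83, -952.44], [-0.01, -0.84, -0.54, 652.34], [0.0, 0.0, 0.0, 1.0]] 466.2745804552694 -0.13670576394544612
```

View pics/scene0.png

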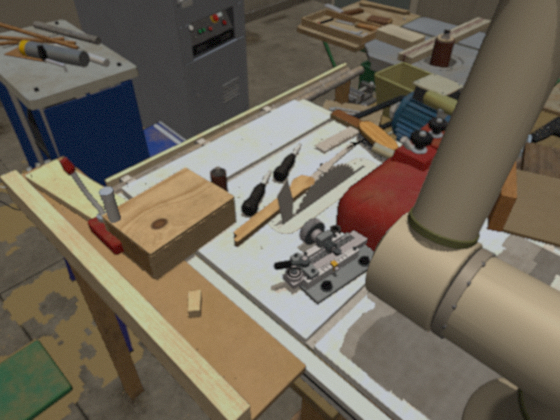

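View pics/side0.png

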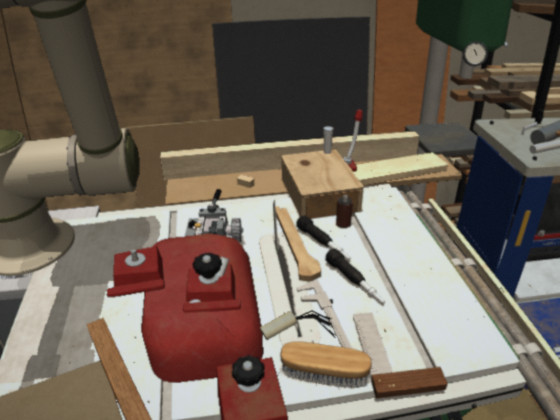

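The scene view shows the guide round pixel (325,258): wheel at (313,230), lever handle at (283,265), orange rider near (334,265). The side view shows it round (212,222). I'll get coarse positions and a zoomed crop.

```bash
python3 - <<'E'
from h import *
c=cam("scene"); save(c,'pics/scene1.png',(265,205,385,310),6)
for n,u,v,z in [('wheeltop',313,219,66),('leverend',280,265,63),('rider',334,265,38),('base right',375,255,12),('base near',317,302,12)]:
    print(n,plane(c,u,v,z).round(0),depth(c,u,v).round(0))
E
```

```text
wheeltop [510. -86.  66.] [512. -87.  64.]
leverend [474.  49.  63.] [469.  53.  71.]
rider [415. -40.  38.] [414. -38.  40.]
base right [ 386. -138.   12.] [287.  56. 238.]
base near [394.  33.  12.] [395.  31.   9.]
```

View pics/scene1.png

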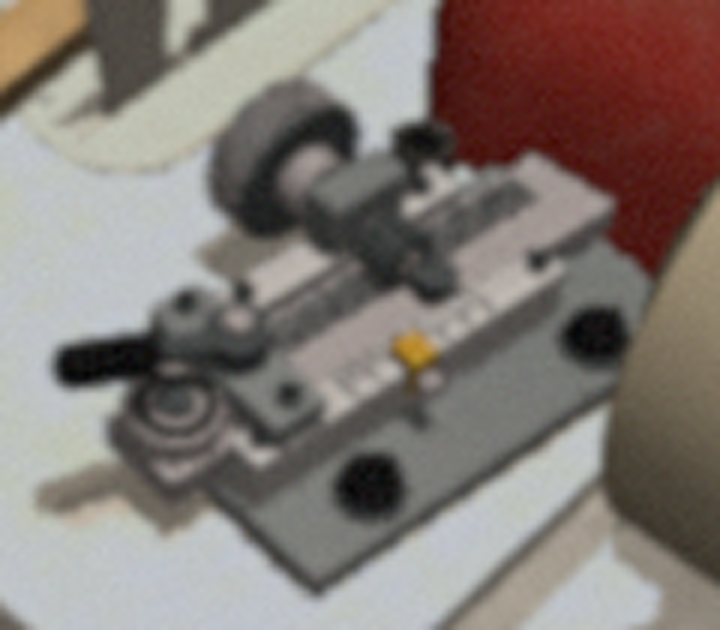

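The crop shows the guide with its x axis to the robot's left. The wheel is on the far side, the rider is orange at crop (415,350), and the black handle points left at (105,360). I'll fly over it for a wrist view.

Request:
play_rows([
  [0, 0, 1, 0, 0, 0, -1],
  [0, 0, 1, 0, 0, 0, -1],
  [0, 0, 1, 0, 0, 0, -1],
  [0.6, 0.8, 0, 0, 0, 0, -1],
  [0.6, 0.8, 0, 0, 0, 0, -1],
  [0.6, 0.8, 0, 0, 0, 0, -1],
  [0.6, 0.8, 0, 0, 0, 0, -1],
  [0.6, 0.8, 0, 0, 0, 0, -1],
])

```text
time_s: 0.87
eef_pos: [236.1, -350.4, 315.3]
ee_rot: [-0.0, 0.994, 0.11, 0.0]
force: [0.9, -0.6, 0.2]
grip_width: 0.0
```

Request:
play_rows([
  [0.6, 0.8, 0, 0, 0, 0, -1],
  [0.6, 0.8, 0, 0, 0, 0, -1],
  [0.6, 0.8, 0, 0, 0, 0, -1],
  [0.6, 0.8, 0, 0, 0, 0, -1],
  [0.6, 0.8, 0, 0, 0, 0, -1],
  [0.6, 0.8, 0, 0, 0, 0, -1],
  [0.6, 0.8, 0, 0, 0, 0, -1],
  [0, 0, 0, 0, 0, 0, -1],
])

```text
time_s: 1.53
eef_pos: [405.9, -123.0, 315.4]
ee_rot: [-0.001, 0.993, 0.114, 0.001]
force: [-0.3, -1.9, -0.2]
grip_width: -0.001
```

```bash
python3 - <<'E'
from h import *
c=cam("wrist"); print(sensors.sense()['eef_pos'],sensors.sense()['ee_rot'],np.array(c['tool_from_camera']).round(3).tolist(),c['M'].round(3).tolist(),c['fx'])
save(c,'pics/w1.png',None,1.4); np.savez('w1.npz',**{k:v for k,v in c.items()})
E
```

```text
[ 404.60676914 -125.46019183  315.23297036] [-2.61338080e-04  9.93518284e-01  1.13672107e-01 -4.86087379e-05] [[0.0, -0.963, -0.271, 68.945], [1.0, 0.0, -0.001, 0.226], [0.001, -0.271, 0.963, -179.049], [0.0, 0.0, 0.0, 1.0]] [[0.227, -0.938, -0.263, 472.912], [-0.974, -0.22, -0.059, -107.84], [-0.003, 0.269, -0.963, 494.495], [0.0, 0.0, 0.0, 1.0]] 295.21148480980145
```

View pics/w1.png

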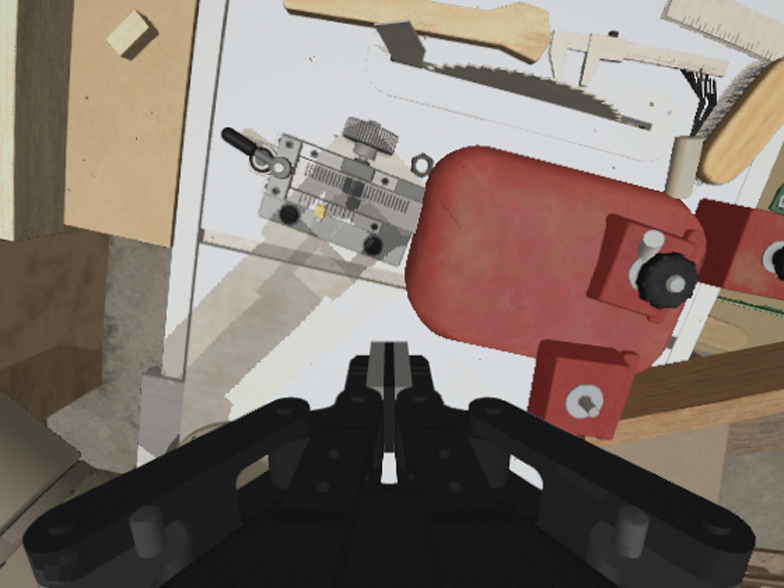

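The wrist view shows the wheel at (368,135), the handle at (238,140) and the rider at (320,211), in the 1.4x picture. The nut is at (422,163), and the red saw body stands close at the guide's tail. I'll take heights and coarse positions from the depth map.

```bash
python3 - <<'E'
from h import *
c=dict(np.load('w1.npz')); P=cloud(c); px=c['pixels'].astype(int)
hsv=cv2.cvtColor(c['pixels'],cv2.COLOR_RGB2HSV)
red=(px[...,0]>90)&(px[...,1]<70)&(px[...,2]<70)&(np.arange(560)[None,:]<480)
Q=P[red]; near=Q[(Q[:,1]>-260)]
print('red: max y',Q[:,1].max(),'z pct',np.percentile(Q[:,2],[5,50,95,99]))
for z0 in(20,40,60,80,100,120): 
    m=Q[Q[:,2]>z0]; print(z0, m[:,1].max() if len(m) else None, m[:,0].min() if len(m) else 0, m[:,0].max() if len(m) else 0)
for n,u,v,z in [('wheeltop',368,130,66),('leverend',226,132,63),('leverhub',278,168,55),('rider',320,211,40),('nut',422,163,14),('tipnose',262,160,43),('baseTL',288,132,12),('baseBL',262,217,12),('offcut',130,33,22)]:
    u/=1.4;v/=1.4; print(n,plane(c,u,v,z).round(0),depth(c,u,v).round(0))
E
```

```text
red: max y -107.83964288251269 z pct [ 55.63961246 129.69982636 169.01945958 169.87861153]
20 -107.83964288251269 280.6607067639081 525.3045514355767
40 -107.83964288251269 280.6607067639081 525.3045514355767
60 -107.83964288251269 280.6607067639081 522.1826419699446
80 -107.83964288251269 280.6607067639081 513.5067724878363
100 -107.83964288251269 282.4305725603018 489.11837622874236
120 -107.83964288251269 282.4305725603018 487.0110308996395
wheeltop [510. -77.  66.] [510. -77.  66.]
leverend [478.  60.  63.] [478.  55.  74.]
leverhub [455.   6.  55.] [455.   4.  62.]
rider [420. -43.  40.] [420. -43.  40.]
nut [ 495. -140.   14.] [ 495. -141.    3.]
tipnose [459.  26.  43.] [459.  21.  60.]
baseTL [493.  12.  12.] [494.  15.   1.]
baseBL [395.  26.  12.] [395.  26.  13.]
offcut [554. 189.  22.] [554. 188.  24.]
```

Request:
play_rows([
  [0, 0.45, -0.75, 0, 0, -0.8, -1],
  [0, 0.45, -0.75, 0, 0, -0.8, -1],
  [0, 0.45, -0.75, 0, 0, -0.8, -1],
  [0, 0.45, -0.75, 0, 0, -0.8, -1],
  [0, 0, 0, 0, 0, 0, -1],
  [0, 0, 0, 0, 0, 0, -1],
])

```text
time_s: 2.08
eef_pos: [402.9, -56.5, 195.2]
ee_rot: [-0.0, 0.998, -0.056, -0.001]
force: [-0.3, -0.1, 1.3]
grip_width: 0.001
```

```bash
python3 - <<'E'
from h import *
c=cam("wrist"); s=sensors.sense(); print(s['eef_pos'],R.from_quat(np.roll(s['ee_rot'],-1)).as_matrix().round(3).tolist(),s['force'])
save(c,'pics/w2.png',(100,20,440,270),2.3); np.savez('w2.npz',**{k:v for k,v in c.items()})
c=dict(np.load('w1.npz')); P=cloud(c); u=np.arange(560)[None,:]
for lo in range(-180,-90,15):
    for x in range(420,580,40):
        m=(P[...,1]>lo)&(P[...,1]<lo+15)&(P[...,0]>x)&(P[...,0]<x+40)&(P[...,2]<200); print(lo,x,round(float(P[m][:,2].max()),0) if m.any() else None,end=' | ')
    print()
E
```

```text
[403.76994441 -57.2706885  196.35975569] [[0.994, -0.112, 0.001], [-0.112, -0.994, -0.001], [0.001, 0.001, -1.0]] [-0.26644861 -1.55537348 -0.01708428]
-180 420 109.0 | -180 460 105.0 | -180 500 86.0 | -180 540 4.0 | 
-165 420 94.0 | -165 460 92.0 | -165 500 65.0 | -165 540 3.0 | 
-150 420 53.0 | -150 460 53.0 | -150 500 16.0 | -150 540 4.0 | 
-135 420 32.0 | -135 460 17.0 | -135 500 15.0 | -135 540 4.0 | 
-120 420 36.0 | -120 460 45.0 | -120 500 49.0 | -120 540 4.0 | 
-105 420 41.0 | -105 460 64.0 | -105 500 66.0 | -105 540 4.0 |
```

View pics/w2.png

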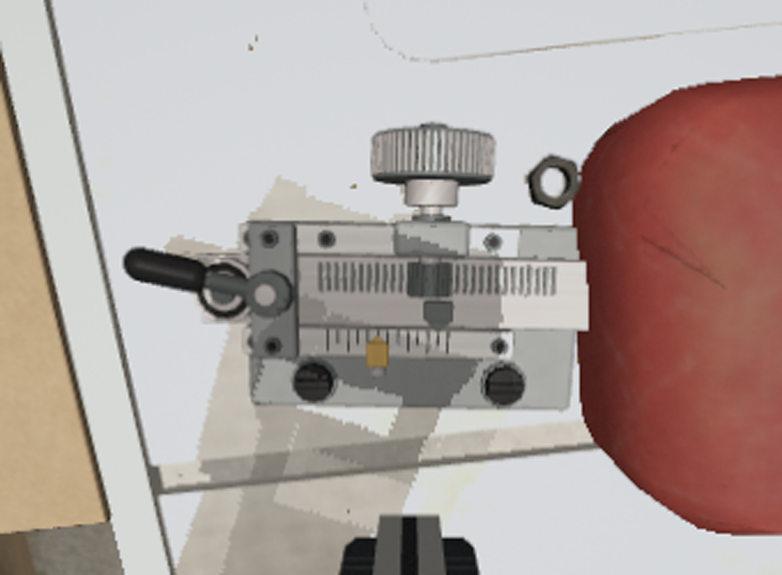

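The view is well aligned with the guide. Crop positions: wheel (433,150), pointer (438,318), rider point (377,337), lever hub (266,293), handle end (135,262). Next I'll measure the guide frame.

```bash
python3 - <<'E'
from h import *
c=dict(np.load('w2.npz')); P=cloud(c)
f=lambda a,b:(a/2.3+100,b/2.3+20)
m=np.zeros(P.shape[:2],bool); m[68:104,258:320]=1
Q=P[m&(P[...,2]>62)]; print('wheel>62',len(Q),Q.mean(0),Q.min(0),Q.max(0))
Q=P[m&(P[...,2]>50)]; print('wheel>50',len(Q),Q.mean(0),Q.min(0),Q.max(0))
hub=plane(c,*f(266,293),60); print('hub',hub,depth(c,*f(266,293)))
A=plane(c,*f(248,225),12);B=plane(c,*f(254,404),12);C=plane(c,*f(572,408),12)
print('base',A,B,C,np.linalg.norm(A-B),np.linalg.norm(C-B),np.degrees(np.arctan2(*(B-C)[1::-1])),np.degrees(np.arctan2(*(B-A)[1::-1])))
print('handle',plane(c,*f(135,262),63.5),plane(c,*f(195,276),63.5))
p=plane(c,*f(438,328),36);r=plane(c,*f(377,337),38); print('ptr',p,'rider',r)
gx=np.array([.112,.994]); print('d',(r-p)[:2]@gx)
save(c,'pics/w2z.png',(235,135,320,190),9)
E
```

```text
wheel>62 656 [506.18624958 -78.37592475  72.10264226] [471.79622599 -95.99751946  62.01680749] [517.8509059  -59.85416856 374.07764981]
wheel>50 1130 [505.88022598 -78.08082537  65.61557608] [ 471.79622599 -104.97484664   50.00639182] [519.22206622 -52.40123836 374.07764981]
hub [456.11637682   3.1496818   60.        ] [456.25054963   2.57146152  62.68756924]
base [488.78926006  17.05218553  12.        ] [395.22260131  30.01426795  12.        ] [ 373.62000349 -143.40897302   12.        ] 94.46023083585983 174.76353378726105 82.89948230672805 172.112835801478
handle [476.6710921   58.75769473  63.5       ] [467.4226086   32.98303613  63.5       ]
ptr [428.39823888 -73.84450588  36.        ] rider [427.58213023 -43.32270357  38.        ]
d 30.24726732717256
```

View pics/w2z.png

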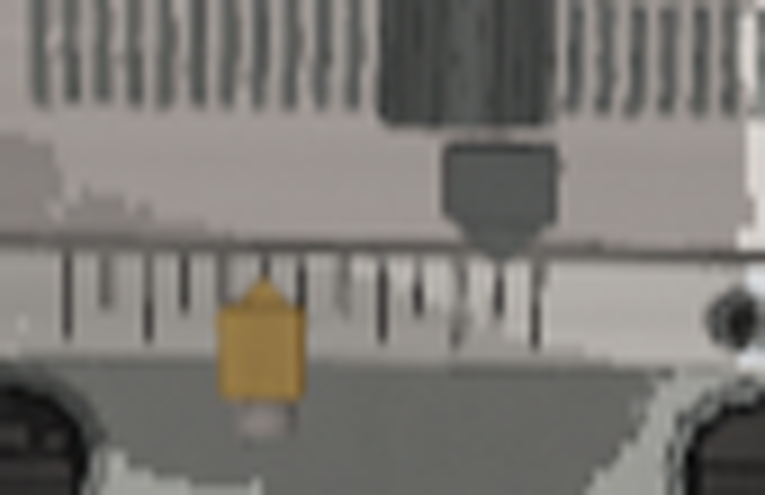

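The zoom shows the pointer tip at (500,258) and the rider tip at (264,275). With 5 mm ticks 39.2 px apart, the gap is about 30.1 mm, which agrees with the ray result of 30.2 mm. That is about 3.02 rad, or 84 mm of rim travel. Wheel top is near (508,-78.5). I'll move above it, on the guide's +x side.

Request:
play_rows([
  [0.88, -0.085, 0, 0, 0, 0, -1],
  [0.88, -0.085, 0, 0, 0, 0, -1],
  [0.88, -0.085, 0, 0, 0, 0, -1],
  [0, 0, -1, 0, 0, 0, -1],
  [0, 0, -1, 0, 0, 0, -1],
  [0, 0, -0.95, 0, 0, 0, -1],
  [0, 0, 0, 0, 0, 0, -1],
  [0, 0, 0, 0, 0, 0, -1],
])

```text
time_s: 2.8
eef_pos: [509.5, -67.7, 78.4]
ee_rot: [0.0, 0.998, -0.057, -0.0]
force: [-0.1, 0.3, 0.5]
grip_width: -0.001
```

Request:
play_rows([
  [0, 0, -0.25, 0, 0, 0, -1],
  [0, 0, -0.025, 0, 0, 0, -1],
  [0, 0, -0.025, 0, 0, 0, -1],
  [0, 0, 0, 0, 0, 0, -1],
])

```text
time_s: 3.13
eef_pos: [509.7, -66.7, 66.5]
ee_rot: [0.0, 0.998, -0.057, 0.001]
force: [-0.2, 0.1, 0.6]
grip_width: -0.005
```

Request:
play_rows([
  [0, 0, -0.0125, 0, 0, 0, -1],
  [0, 0, 0, 0, 0, 0, -1],
])

```text
time_s: 3.3
eef_pos: [509.3, -66.4, 65.4]
ee_rot: [0.0, 0.998, -0.057, 0.0]
force: [0.1, -0.3, -0.2]
grip_width: -0.003
```

Request:
play_rows([
  [0, 0, -0.0125, 0, 0, 0, -1],
  [0, 0, 0, 0, 0, 0, -1],
])

```text
time_s: 3.47
eef_pos: [509.1, -66.3, 64.5]
ee_rot: [0.0, 0.998, -0.057, 0.0]
force: [-0.7, -0.1, 0.6]
grip_width: 0.002
```

Request:
play_rows([
  [0, 0, -0.0125, 0, 0, 0, -1],
  [0, 0, 0, 0, 0, 0, -1],
])

```text
time_s: 3.63
eef_pos: [509.0, -66.3, 63.8]
ee_rot: [-0.0, 0.998, -0.057, -0.0]
force: [-0.2, -0.1, 0.5]
grip_width: -0.001
```

Request:
play_rows([
  [0, 0, -0.0125, 0, 0, 0, -1],
  [0, 0, 0, 0, 0, 0, -1],
])

```text
time_s: 3.8
eef_pos: [509.0, -66.3, 63.3]
ee_rot: [-0.0, 0.998, -0.057, -0.0]
force: [-0.0, -0.3, 0.0]
grip_width: 0.0
```

No contact at 63 mm, so the tip's flat is probably narrower than I assumed. I'll lift, go to the wheel centre and feel for the top there.

Request:
play_rows([
  [0, 0, 0.12, 0, 0, 0, -1],
  [-0.04, -0.3, 0, 0, 0, 0, -1],
  [0, 0, -0.05, 0, 0, 0, -1],
  [0, 0, 0, 0, 0, 0, -1],
  [0, 0, 0, 0, 0, 0, -1],
])

```text
time_s: 4.22
eef_pos: [507.3, -78.6, 66.0]
ee_rot: [-0.0, 0.998, -0.057, -0.0]
force: [0.7, 0.5, -1.0]
grip_width: 0.004
```

```bash
python3 - <<'E'
from h import *
s=sensors.sense(); print(s['eef_pos'],s['force'])
c=cam("wrist"); save(c,'pics/w3.png',(130,60,430,285),2.6)
E
```

```text
[507.30954374 -78.562641    66.01468519] [ 0.69474756  0.54185738 -0.99849639]
```

View pics/w3.png

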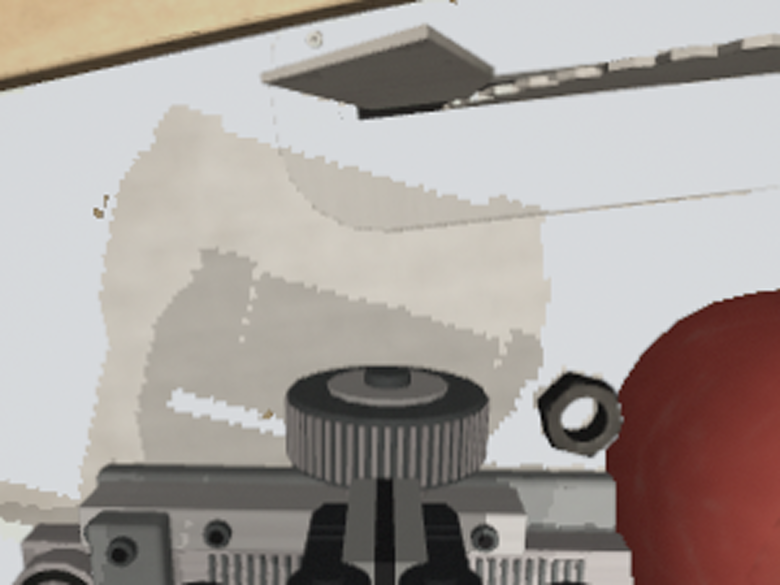

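```bash
python3 - <<'E'
from h import *
c=cam("wrist"); s=sensors.sense(); print(s['eef_pos'])
f=lambda a,b:(a/2.6+130,b/2.6+60)
for n,a,b,z in [('far rim top',387,410,66),('near rim top',387,478,66),('tip L',350,480,66),('tip R',427,480,66),('rim L',287,420,38),('rim R',488,420,38)]:
    print(n,plane(c,*f(a,b),z).round(1),depth(c,*f(a,b)).round(1))
for d in (-11,0,11): print(d,[ (round((p[0]-130)*2.6),round((p[1]-60)*2.6)) for p in [proj(c,s['eef_pos']+np.array([d*.994,-d*.112,0]))]])
c=dict(np.load('w2.npz')); P=cloud(c)
w=P[68:104,288-4:288+5]; print('w2 column', [(v+68,*w[v,4].round(1)) for v in range(36)])
E
```

```text
[507.41471508 -78.31066197  66.09888808]
far rim top [519.3 -80.5  66. ] [518.3 -80.4  62.7]
near rim top [501.5 -78.5  66. ] [519.1 -80.4 108.2]
tip L [502.  -69.2  66. ] [518.6 -73.1 106.3]
tip R [499.8 -88.4  66. ] [499.2 -88.4  64.6]
rim L [510.7 -51.   38. ] [513.  -52.3  45.3]
rim R [ 504.3 -107.8   38. ] [ 4.910e+02 -1.117e+02 -4.000e-01]
-11 [(384, 497)]
0 [(384, 456)]
11 [(384, 414)]
w2 column [(68, np.float64(534.2), np.float64(-83.1), np.float64(0.7)), (69, np.float64(533.0), np.float64(-83.0), np.float64(0.9)), (70, np.float64(532.0), np.float64(-82.9), np.float64(0.9)), (71, np.float64(530.8), np.float64(-82.7), np.float64(1.1)), (72, np.float64(529.8), np.float64(-82.6), np.float64(1.1)), (73, np.float64(528.8), np.float64(-82.6), np.float64(0.3)), (74, np.float64(520.9), np.float64(-80.3), np.float64(45.8)), (75, np.float64(520.1), np.float64(-80.2), np.float64(44.5)), (76, np.float64(516.3), np.float64(-79.2), np.float64(64.6)), (77, np.float64(515.0), np.float64(-78.9), np.float64(67.0)), (78, np.float64(514.3), np.float64(-78.9), np.float64(65.4)), (79, np.float64(5
[... 836 characters left out ...]
loat64(69.0)), (93, np.float64(500.5), np.float64(-77.5), np.float64(66.6)), (94, np.float64(499.6), np.float64(-77.4), np.float64(65.6)), (95, np.float64(498.6), np.float64(-77.3), np.float64(66.6)), (96, np.float64(497.8), np.float64(-77.2), np.float64(65.0)), (97, np.float64(497.6), np.float64(-77.5), np.float64(55.6)), (98, np.float64(497.1), np.float64(-77.6), np.float64(50.4)), (99, np.float64(496.1), np.float64(-77.5), np.float64(50.7)), (100, np.float64(495.2), np.float64(-77.5), np.float64(49.9)), (101, np.float64(494.1), np.float64(-77.3), np.float64(51.5)), (102, np.float64(493.1), np.float64(-77.2), np.float64(50.7)), (103, np.float64(492.0), np.float64(-77.1), np.float64(52.3))]
```

The depth says the visible finger edge is at z≈107, not 66. I'll check the fingers' geometry in tool coordinates and from the side camera.

```bash
python3 - <<'E'
from h import *
c=cam("wrist"); s=sensors.sense(); P=cloud(c)
Rm=R.from_quat(np.roll(s['ee_rot'],-1)).as_matrix()
T=(P-s['eef_pos'])@Rm
for u in (266,272,279,285,292): print(u,[(v,*T[v,u].round(0).astype(int).tolist()) for v in range(236,300,6)])
print('side'); c=cam("side"); u,v=proj(c,s['eef_pos']); print(u,v); u,v=int(u),int(v)
save(c,'pics/s2.png',(u-60,v-60,u+60,v+40),6)
E
```

```text
266 [(236, -1, -8, 1), (242, -5, -8, 1), (248, 11, -6, -47), (254, 11, -5, -53), (260, 12, -5, -60), (266, 11, -5, -65), (272, 11, -5, -70), (278, 13, -4, -79), (284, 12, -4, -82), (290, 12, -4, -86), (296, 13, -4, -90)]
272 [(236, -1, -4, 1), (242, -4, -4, -1), (248, 11, -3, -46), (254, 11, -3, -53), (260, 11, -2, -60), (266, 12, -2, -66), (272, 12, -2, -71), (278, 10, -2, -74), (284, 12, -2, -81), (290, 10, -2, -82), (296, 7, -2, -82)]
279 [(236, 0, 1, 0), (242, -4, 1, -1), (248, 12, 1, -47), (254, 69, 0, -179), (260, 11, 1, -59), (266, 12, 1, -67), (272, 11, 1, -71), (278, 11, 1, -74), (284, 8, 1, -74), (290, 5, 1, -73), (296, 3, 1, -75)]
285 [(236, 0, 5, -1), (242, -5, 5, 0), (248, 11, 4, -46), (254, 11, 4, -53), (260, 12, 3, -61), (266, 11, 3, -65), (272, 12, 3, -72), (278, 10, 3, -73), (284, 12, 3, -82), (290, 13, 3, -86), (296, 11, 3, -88)]
292 [(236, -1, 9, 1), (242, -4, 9, 0), (248, -17, 10, 20), (254, 7, 7, -44), (260, 11, 6, -60), (266, 11, 6, -64), (272, 11, 6, -71), (278, 13, 6, -78), (284, 12, 5, -82), (290, 13, 5, -86), (296, 13, 5, -91)]
side
234.69548499300672 218.2039413304961
```

View pics/s2.png

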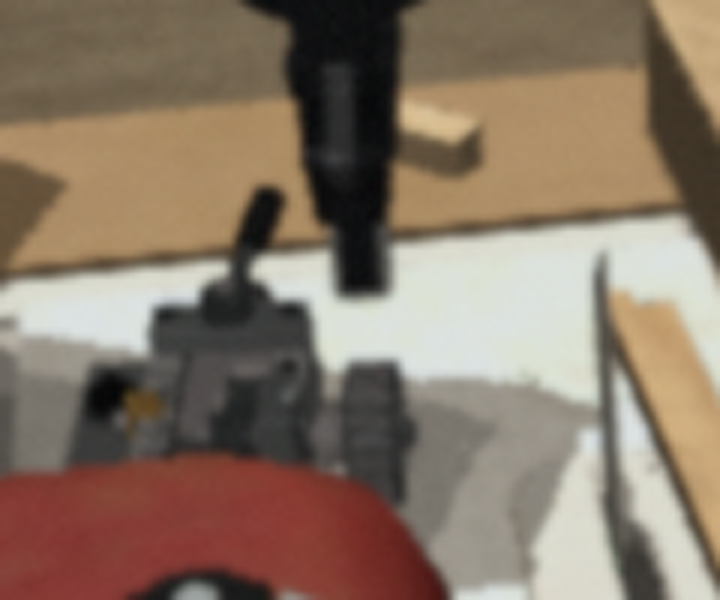

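The side view shows the fingertip clearly above the wheel (tip at (360,293), wheel top at (372,362) in the crop). So the real tip lies about 40 mm behind the reported TCP. The flat is about ±7.5 mm along the drag and ±11 mm across. I'll go by camera and force: shift to +7 mm and feel down to about eef z 26.

Request:
play_rows([
  [0.02, 0.17, -0.4, 0, 0, 0, -1],
  [0, 0, -0.4, 0, 0, 0, -1],
  [0, 0, 0, 0, 0, 0, -1],
  [0, 0, 0, 0, 0, 0, -1],
])

```text
time_s: 4.75
eef_pos: [508.0, -71.4, 34.1]
ee_rot: [-0.0, 0.998, -0.057, -0.001]
force: [-0.3, 0.4, 0.9]
grip_width: -0.0
```

Request:
play_rows([
  [0, 0, -0.05, 0, 0, 0, -1],
  [0, 0, 0, 0, 0, 0, -1],
])

```text
time_s: 4.92
eef_pos: [508.7, -71.8, 32.8]
ee_rot: [0.0, 0.998, -0.057, 0.001]
force: [-0.2, 0.1, 0.4]
grip_width: 0.003
```

Request:
play_rows([
  [0, 0, -0.025, 0, 0, 0, -1],
  [0, 0, 0, 0, 0, 0, -1],
])

```text
time_s: 5.08
eef_pos: [508.5, -71.6, 31.5]
ee_rot: [0.0, 0.998, -0.057, 0.0]
force: [-0.3, -0.2, 0.6]
grip_width: -0.003
```

Request:
play_rows([
  [0, 0, -0.025, 0, 0, 0, -1],
  [0, 0, 0, 0, 0, 0, -1],
])

```text
time_s: 5.25
eef_pos: [508.3, -71.6, 30.2]
ee_rot: [0.0, 0.998, -0.057, 0.0]
force: [-0.1, -0.6, -0.4]
grip_width: -0.003
```

Request:
play_rows([
  [0, 0, -0.025, 0, 0, 0, -1],
  [0, 0, 0, 0, 0, 0, -1],
])

```text
time_s: 5.42
eef_pos: [508.4, -71.7, 29.9]
ee_rot: [0.0, 0.998, -0.057, 0.0]
force: [-2.3, 0.1, 7.2]
grip_width: 0.0
```

Request:
play_rows([
  [0, 0, -0.025, 0, 0, 0, -1],
  [0, 0, 0, 0, 0, 0, -1],
])

```text
time_s: 5.58
eef_pos: [508.5, -71.7, 29.7]
ee_rot: [0.0, 0.998, -0.057, 0.0]
force: [-6.0, 1.3, 16.3]
grip_width: 0.005
```

Request:
play_rows([
  [0, 0, -0.02, 0, 0, 0, -1],
  [0, 0, 0, 0, 0, 0, -1],
])

```text
time_s: 5.75
eef_pos: [508.7, -71.8, 29.5]
ee_rot: [0.0, 0.998, -0.056, 0.001]
force: [-7.7, 2.1, 22.9]
grip_width: -0.001
```

Contact is at eef z≈30, so the tip is about 36 mm behind the reported TCP. I'll ease to about 10 N and drag a 14 mm test stroke.

Request:
play_rows([
  [0, 0, 0.033, 0, 0, 0, -1],
  [-0.01, -0.087, 0, 0, 0, 0, -1],
  [-0.01, -0.087, 0, 0, 0, 0, -1],
])

```text
time_s: 6.0
eef_pos: [507.7, -78.5, 29.9]
ee_rot: [0.0, 0.998, -0.056, 0.0]
force: [-4.8, 1.7, 13.7]
grip_width: -0.004
```

Request:
play_rows([
  [-0.01, -0.087, 0, 0, 0, 0, -1],
  [-0.01, -0.087, 0, 0, 0, 0, -1],
  [0, 0, 0, 0, 0, 0, -1],
])

```text
time_s: 6.25
eef_pos: [506.8, -86.1, 29.8]
ee_rot: [0.0, 0.998, -0.057, 0.0]
force: [-5.5, -1.5, 12.2]
grip_width: 0.0
```

```bash
cat > gap.py <<'E'
from h import *
def gap(name):
    c=cam("wrist"); px=c['pixels']; s=sensors.sense(); print(s['time_s'],s['eef_pos'].round(1),s['force'].round(1))
    hsv=cv2.cvtColor(px,cv2.COLOR_RGB2HSV); m=cv2.inRange(hsv,(12,110,90),(28,255,255))
    # rider near expected place
    E=np.array([427.6,-43.3,40]); u,v=proj(c,E); print('expected rider px',u,v)
    return c,m
E
python3 - <<'E'
from gap import *
c,m=gap('x'); save(c,'pics/t.png')
u,v=proj(c,[428,-73.8,36]); print('pointer0 px',u,v, m[:, :].nonzero()[0][:5])
E
```

```text
6.3 [506.8 -86.1  29.8] [-5.3 -0.5 12.2]
expected rider px 229.57472578950075 352.63772031681066
pointer0 px 272.96484674802565 344.24167531379226 []
```

Request:
play_rows([
  [0, 0, 0.25, 0, 0, 0, -1],
  [0.054, 0.464, 0, 0, 0, 0, -1],
  [0, 0, 0, 0, 0, 0, -1],
  [0, 0, -0.25, 0, 0, 0, -1],
  [0, 0, 0, 0, 0, 0, -1],
])

```text
time_s: 6.72
eef_pos: [510.0, -66.8, 28.9]
ee_rot: [-0.0, 0.998, -0.057, 0.001]
force: [0.8, 3.8, 11.5]
grip_width: -0.003
```

Request:
play_rows([
  [-0.016, -0.137, 0, 0, 0, 0, -1],
  [-0.016, -0.137, 0, 0, 0, 0, -1],
  [-0.016, -0.137, 0, 0, 0, 0, -1],
  [-0.016, -0.137, 0, 0, 0, 0, -1],
  [0, 0, 0, 0, 0, 0, -1],
])

```text
time_s: 7.13
eef_pos: [506.9, -90.7, 29.2]
ee_rot: [0.001, 0.998, -0.057, 0.001]
force: [-1.2, -3.5, 10.3]
grip_width: -0.004
```

Request:
play_rows([
  [0, 0, 0.25, 0, 0, 0, -1],
  [0.064, 0.548, 0, 0, 0, 0, -1],
  [0, 0, 0, 0, 0, 0, -1],
  [0, 0, -0.25, 0, 0, 0, -1],
  [0, 0, 0, 0, 0, 0, -1],
])

```text
time_s: 7.55
eef_pos: [509.7, -66.8, 28.8]
ee_rot: [-0.0, 0.998, -0.057, 0.001]
force: [-0.9, 5.2, 12.4]
grip_width: -0.001
```

Request:
play_rows([
  [-0.016, -0.137, 0, 0, 0, 0, -1],
  [-0.016, -0.137, 0, 0, 0, 0, -1],
  [-0.016, -0.137, 0, 0, 0, 0, -1],
  [-0.016, -0.137, 0, 0, 0, 0, -1],
  [0, 0, 0, 0, 0, 0, -1],
  [0, 0, 0.25, 0, 0, 0, -1],
])

```text
time_s: 8.05
eef_pos: [505.3, -89.6, 37.2]
ee_rot: [-0.0, 0.998, -0.057, -0.001]
force: [-0.0, -0.2, -0.6]
grip_width: -0.0
```

Request:
play_rows([
  [0, 0, 0.9, 0, 0, 0, -1],
  [0, 0, 0.9, 0, 0, 0, -1],
  [-0.85, 0.3, 0, 0, 0, 0, -1],
  [-0.85, 0.3, 0, 0, 0, 0, -1],
  [-0.85, 0.3, 0, 0, 0, 0, -1],
  [0, 0, 0, 0, 0, 0, -1],
  [0, 0, 0, 0, 0, 0, -1],
])

```text
time_s: 8.63
eef_pos: [403.3, -52.7, 110.7]
ee_rot: [-0.0, 0.998, -0.057, -0.0]
force: [-0.4, -0.9, 0.9]
grip_width: -0.006
```

```bash
cat > gap.py <<'E'
from h import *
def shot(f):
    c=cam("wrist"); s=sensors.sense(); print(s['time_s'],s['eef_pos'].round(1))
    np.savez(f,**c); u,v=map(int,proj(c,[427.6,-48,38])); print('crop origin',u-55,v-35)
    save(c,f'pics/{f}.png',(u-55,v-35,u+45,v+25),7.5); return c
E
python3 -c "
from gap import *
shot('w4')"
```

```text
8.6833 [404.5 -53.2 110.9]
crop origin 214 144
```

View pics/w4.png

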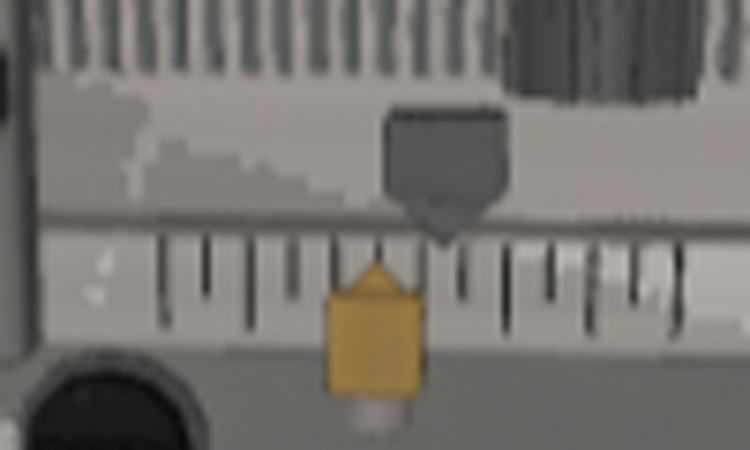

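The pointer tip is at crop (443,245) and the rider tip at (377,262). With 42.8 px per 5 mm, 7.7 mm remain, so 22.5 mm has been moved, as expected without slip. The next stroke is 21.5 mm of rim.

Request:
play_rows([
  [0.867, -0.12, 0, 0, 0, 0, -1],
  [0.867, -0.12, 0, 0, 0, 0, -1],
  [0.867, -0.12, 0, 0, 0, 0, -1],
  [0, 0, -0.9, 0, 0, 0, -1],
  [0, 0, -0.9, 0, 0, 0, -1],
  [0, 0, 0, 0, 0, 0, -1],
  [0, 0, 0, 0, 0, 0, -1],
])

```text
time_s: 9.27
eef_pos: [508.2, -67.4, 37.8]
ee_rot: [-0.001, 0.998, -0.057, -0.002]
force: [0.9, -0.6, 0.3]
grip_width: 0.004
```

Request:
play_rows([
  [0, 0, -0.23, 0, 0, 0, -1],
  [0, 0, 0, 0, 0, 0, -1],
  [0, 0, 0, 0, 0, 0, -1],
])

```text
time_s: 9.52
eef_pos: [509.0, -67.6, 30.6]
ee_rot: [0.0, 0.998, -0.057, 0.001]
force: [-0.3, 0.1, -0.3]
grip_width: 0.001
```

Request:
play_rows([
  [0, 0, -0.05, 0, 0, 0, -1],
  [0, 0, 0, 0, 0, 0, -1],
])

```text
time_s: 9.68
eef_pos: [509.3, -67.4, 29.2]
ee_rot: [0.0, 0.998, -0.057, 0.001]
force: [-2.2, 1.7, 7.5]
grip_width: -0.002
```

Request:
play_rows([
  [-0.0155, -0.133, 0, 0, 0, 0, -1],
  [-0.0155, -0.133, 0, 0, 0, 0, -1],
  [-0.0155, -0.133, 0, 0, 0, 0, -1],
  [-0.0155, -0.133, 0, 0, 0, 0, -1],
  [0, 0, 0, 0, 0, 0, -1],
  [0, 0, 0, 0, 0, 0, -1],
])

```text
time_s: 10.18
eef_pos: [506.6, -89.6, 29.4]
ee_rot: [0.001, 0.998, -0.057, 0.001]
force: [-4.5, -2.9, 11.5]
grip_width: 0.001
```

Request:
play_rows([
  [0, 0, 0.3, 0, 0, 0, -1],
  [0, 0, 0.9, 0, 0, 0, -1],
  [0, 0, 0.85, 0, 0, 0, -1],
  [-0.85, 0.25, 0, 0, 0, 0, -1],
  [-0.85, 0.25, 0, 0, 0, 0, -1],
  [-0.83, 0.25, 0, 0, 0, 0, -1],
  [0, 0, 0, 0, 0, 0, -1],
  [0, 0, 0, 0, 0, 0, -1],
])

```text
time_s: 10.85
eef_pos: [404.2, -58.3, 110.5]
ee_rot: [0.0, 0.998, -0.057, 0.001]
force: [0.2, -1.0, 0.4]
grip_width: 0.004
```

```bash
python3 -c "
from gap import *
shot('w5')"
```

```text
10.9 [405.3 -58.9 110.5]
crop origin 207 146
```

View pics/w5.png

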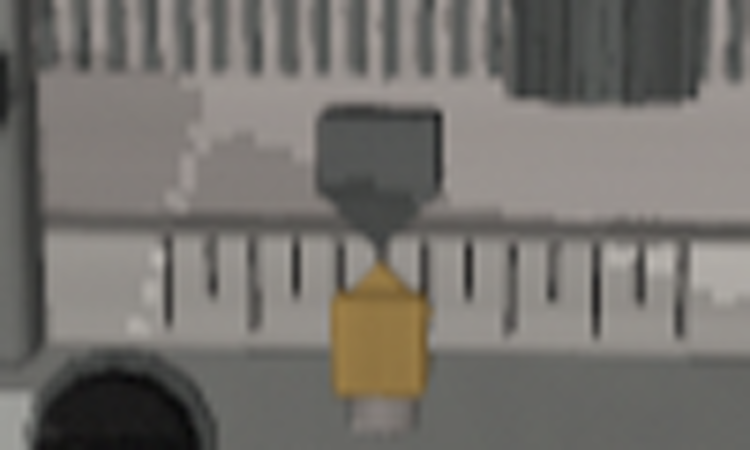

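The tips look opposite: pointer body 318–441 (centre 379.5), rider 332–428 (centre 380). To rule out parallax I'll put the camera straight over them and measure the outlines numerically.

Request:
play_rows([
  [0.05, 0.47, 0, 0, 0, 0, -1],
  [0, 0, 0, 0, 0, 0, -1],
  [0, 0, 0, 0, 0, 0, -1],
  [0, 0, 0, 0, 0, 0, -1],
])

```text
time_s: 11.23
eef_pos: [407.3, -40.3, 109.6]
ee_rot: [0.0, 0.998, -0.056, 0.0]
force: [-0.3, -0.4, -0.0]
grip_width: 0.002
```

```bash
cat > tips.py <<'E'
from gap import *
def tips(f):
    c=shot(f); px=c['pixels'].astype(float); hsv=cv2.cvtColor(c['pixels'],cv2.COLOR_RGB2HSV)
    u0,v0=map(int,proj(c,[427.6,-48,38])); u0-=45;v0-=35
    gold=cv2.inRange(hsv,(12,100,60),(30,255,255)); val=px.max(2)
    G=gold[v0:v0+60,u0:u0+90]; ys,xs=np.nonzero(G); top=ys.min(); ur=xs.mean()+u0
    print('cx',c['cx'],'rider top row',top+v0,'centroid u',ur,'cols',xs.min()+u0,xs.max()+u0)
    for v in range(top+v0-20,top+v0+14):
        row=px[v,u0:u0+90]; g=row.mean(1)
        dark=gold[v,u0:u0+90]>0 if v>=top+v0 else (g<110)
        w=np.where(dark)[0]; w=w[abs(w+u0-ur)<10]
        if len(w):
            # subpixel: weight by contrast against local background
            a,b=int(ur)-11-u0,int(ur)+13-u0
            x=np.arange(a,b); sig=(row[a:b,0]-row[a:b,2]) if v>=top+v0 else np.median(g[a:b])*0+np.percentile(g[a:b],80)-g[a:b]
            sig=np.clip(sig-0.35*sig.max(),0,None); print(v,len(w),'lo/hi',w.min()+u0,w.max()+u0,'c',round((x*sig).sum()/sig.sum()+u0,2))
    return c
E
python3 -c "
from tips import *
tips('w6')"
```

```text
11.2833 [407.1 -40.3 109.5]
crop origin 229 147
cx 277.5287132242478 rider top row 183 centroid u 278.23118279569894 cols 272 284
163 16 lo/hi 271 286 c 278.69
164 16 lo/hi 271 286 c 278.52
165 16 lo/hi 271 286 c 278.43
166 16 lo/hi 271 286 c 278.4
167 16 lo/hi 271 286 c 278.47
168 16 lo/hi 271 286 c 278.48
169 16 lo/hi 271 286 c 278.5
170 16 lo/hi 271 286 c 278.42
171 17 lo/hi 270 286 c 278.27
172 16 lo/hi 271 286 c 278.4
173 16 lo/hi 271 286 c 278.74
174 12 lo/hi 273 284 c 278.39
175 11 lo/hi 273 283 c 277.01
176 15 lo/hi 269 283 c 276.04
177 20 lo/hi 269 288 c 277.25
178 14 lo/hi 273 288 c 278.19
179 5 lo/hi 273 284 c 277.98
180 4 lo/hi 273 284 c 278.41
181 4 lo/hi 273 284 c 278.7
182 4 lo/hi 273 284 c 278.76
183 2 lo/hi 278 279 c 278.23
184 4 lo/hi 277 280 c 278.26
185 6 lo/hi 276 281 c 278.31
186 11 lo/hi 273 284 c 278.12
187 12 lo/hi 273 284 c 278.34
188 13 lo/hi 272 284 c 278.19
189 12 lo/hi 273 284 c 278.3
190 12 lo/hi 273 284 c 278.32
191 12 lo/hi 273 284 c 278.26
192 12 lo/hi 273 284 c 278.27
193 13 lo/hi 272 284 c 278.25
194 13 lo/hi 272 284 c 278.22
195 13 lo/hi 272 284 c 278.26
196 13 lo/hi 272 284 c 278.24
```

With the camera overhead, the pointer centre is at u=278.45 and the rider at 278.25. The 0.2 px difference (<0.2 mm) is explained by the rail's 0.8° tilt in the image, so the setting is done. Next comes the lever path, with the finger behind the handle on its +y side and the real tip at 54 mm (eef z≈18).

```bash
python3 - <<'E'
from h import *
s=sensors.sense(); cur=s['eef_pos']; 
hub=np.array([456.1,3.0]); a=np.radians(83.0); gx=np.array([np.cos(a),np.sin(a)]); gy=np.array([-np.sin(a),np.cos(a)])
c=dict(np.load('w6.npz')); print('handle end px in w6',proj(c,[476.7,58.8,63.5]))
prev=cur[:2]
for th,extra in [(0.22,-8),(0.22,0),(.4,0),(.6,0),(.8,0),(1.0,0),(1.15,0),(1.3,0),(1.3,3)]:
    h=np.array([np.cos(th),-np.sin(th)]); n=np.array([-np.sin(th),-np.cos(th)])
    rc=46+7.5*np.cos(th)-11*np.sin(th); sup=11*np.cos(th)+7.5*np.sin(th)
    g=np.array([0,0])+rc*h-(7.5+sup-extra)*n; w=hub+g[0]*gx+g[1]*gy
    print(th,extra,'guide',(g+[55,0]).round(1),'world',w.round(1),'units',((w-prev)/40).round(3)); prev=w
E
```

```text
handle end px in w6 (np.float64(136.74981488897058), np.float64(141.24462591923927))
0.22 -8 guide [110.8  16.1] world [446.9  60.3] units [0.995 2.515]
0.22 0 guide [109.    8.3] world [454.5  57.6] units [ 0.188 -0.067]
0.4 0 guide [107.8  -0. ] world [462.5  55.4] units [ 0.202 -0.056]
0.6 0 guide [104.7  -8.8] world [470.9  51.3] units [ 0.208 -0.103]
0.8 0 guide [ 99.9 -16.8] world [478.2  45.5] units [ 0.184 -0.143]
1.0 0 guide [ 93.7 -23.7] world [484.3  38.5] units [ 0.152 -0.176]
1.15 0 guide [ 88.1 -27.9] world [487.9  32.5] units [ 0.089 -0.15 ]
1.3 0 guide [ 82.  -31.3] world [490.5  26. ] units [ 0.066 -0.162]
1.3 3 guide [ 79.1 -32.1] world [490.9  23. ] units [ 0.011 -0.074]
```

Request:
play_rows([
  [0.33, 0.84, 0, 0, 0, 0, -1],
  [0.33, 0.84, 0, 0, 0, 0, -1],
  [0.33, 0.84, 0, 0, 0, 0, -1],
  [0, 0, -0.8, 0, 0, 0, -1],
  [0, 0, -0.8, 0, 0, 0, -1],
  [0, 0, -0.4, 0, 0, 0, -1],
  [0, 0, 0, 0, 0, 0, -1],
  [0, 0, 0, 0, 0, 0, -1],
])

```text
time_s: 11.95
eef_pos: [446.4, 60.7, 29.5]
ee_rot: [-0.0, 0.998, -0.057, -0.0]
force: [0.2, 0.4, 1.1]
grip_width: 0.001
```

```bash
python3 - <<'E'
from h import *
s=sensors.sense(); print(s['eef_pos'],s['force'])
c=cam("wrist"); a=c['pixels'][90:330,150:410,::-1]; c=cam("side"); u,v=map(int,proj(c,[465,40,55])); b=c['pixels'][v-45:v+35,u-43:u+44,::-1]
cv2.imwrite('pics/l1.png',np.hstack([cv2.resize(a,(400,369)),cv2.resize(b,(400,369),interpolation=cv2.INTER_CUBIC)])); print(u-43,v-45)
E
```

```text
[446.39547753  60.72358596  29.50580963] [0.16099619 0.35083627 1.11165017]
170 152
```

View pics/l1.png

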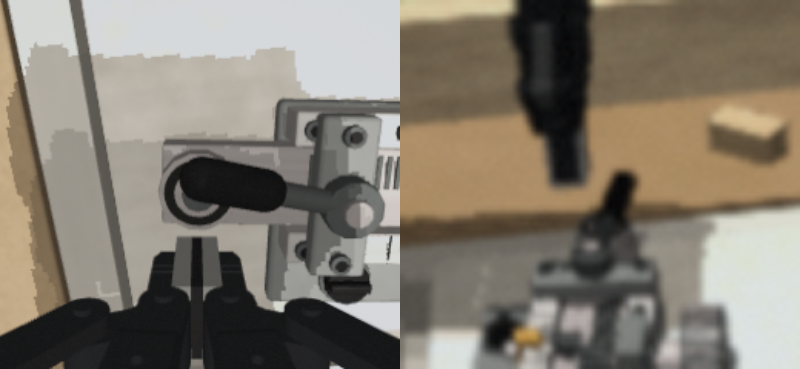

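The finger stands behind the handle, level with its outer half (left picture: finger at (197,245), handle 180–285 × 160–210). I'll shift 4 mm inward, lower to eef z 18 and begin pushing.

Request:
play_rows([
  [0, -0.1, -0.28, 0, 0, 0, -1],
  [0, 0, 0, 0, 0, 0, -1],
  [0.2, -0.06, 0, 0, 0, 0, -1],
  [0.2, -0.055, 0, 0, 0, 0, -1],
  [0, 0, 0, 0, 0, 0, -1],
])

```text
time_s: 12.47
eef_pos: [464.0, 52.0, 19.1]
ee_rot: [0.0, 0.998, -0.057, 0.001]
force: [-0.4, 0.5, 0.1]
grip_width: 0.001
```

Request:
play_rows([
  [0.1, -0.05, 0, 0, 0, 0, -1],
  [0.1, -0.05, 0, 0, 0, 0, -1],
  [0.09, -0.07, 0, 0, 0, 0, -1],
  [0.09, -0.07, 0, 0, 0, 0, -1],
  [0, 0, 0, 0, 0, 0, -1],
])

```text
time_s: 12.88
eef_pos: [478.2, 42.4, 18.4]
ee_rot: [0.0, 0.998, -0.057, 0.0]
force: [-1.8, 1.3, 1.1]
grip_width: -0.002
```

Request:
play_rows([
  [0.076, -0.088, 0, 0, 0, 0, -1],
  [0.076, -0.088, 0, 0, 0, 0, -1],
  [0.045, -0.075, 0, 0, 0, 0, -1],
  [0.045, -0.075, 0, 0, 0, 0, -1],
  [0, 0, 0, 0, 0, 0, -1],
])

```text
time_s: 13.3
eef_pos: [487.3, 29.5, 18.3]
ee_rot: [-0.0, 0.998, -0.057, 0.0]
force: [-3.0, 1.8, 0.9]
grip_width: 0.002
```

Request:
play_rows([
  [0.035, -0.08, 0, 0, 0, 0, -1],
  [0.03, -0.08, 0, 0, 0, 0, -1],
  [0, 0, 0, 0, 0, 0, -1],
])

```text
time_s: 13.55
eef_pos: [487.6, 27.1, 17.9]
ee_rot: [-0.003, 0.998, -0.057, -0.003]
force: [-8.2, 26.3, 8.5]
grip_width: 0.002
```

Request:
play_rows([
  [0.01, -0.075, 0, 0, 0, 0, -1],
  [0, 0, 0, 0, 0, 0, -1],
])

```text
time_s: 13.72
eef_pos: [487.5, 26.5, 17.9]
ee_rot: [-0.005, 0.998, -0.057, -0.003]
force: [-7.8, 41.0, 10.2]
grip_width: -0.002
```

Request:
play_rows([
  [0.01, -0.05, 0, 0, 0, 0, -1],
  [0, 0, 0, 0, 0, 0, -1],
])

```text
time_s: 13.88
eef_pos: [487.5, 26.2, 17.9]
ee_rot: [-0.006, 0.998, -0.057, -0.003]
force: [-8.0, 50.4, 11.3]
grip_width: -0.0
```

The force rose firmly along the lever's expected normal at 1.3 rad, so this is the stop. I'll back off, lift and check.

Request:
play_rows([
  [0, 0.3, 0, 0, 0, 0, -1],
  [0, 0.3, 0, 0, 0, 0, -1],
  [0, 0, 0.9, 0, 0, 0, -1],
  [0, 0, 0.9, 0, 0, 0, -1],
  [0, 0, 0.5, 0, 0, 0, -1],
  [-0.9, -0.35, 0, 0, 0, 0, -1],
  [-0.9, -0.65, 0, 0, 0, 0, -1],
  [0, -0.98, 0, 0, 0, 0, -1],
])

```text
time_s: 14.55
eef_pos: [415.7, -33.1, 109.6]
ee_rot: [-0.0, 0.998, -0.055, -0.002]
force: [2.0, -0.2, 0.1]
grip_width: 0.002
```

Request:
play_rows([
  [-0.1, -0.2, 0, 0, 0, 0, -1],
  [0, 0, 0, 0, 0, 0, -1],
  [0, 0, 0, 0, 0, 0, -1],
  [0, 0, 0, 0, 0, 0, -1],
])

```text
time_s: 14.88
eef_pos: [417.3, -42.6, 110.4]
ee_rot: [0.0, 0.998, -0.056, 0.0]
force: [0.5, 1.0, -0.9]
grip_width: -0.002
```

```bash
python3 - <<'E'
from tips import *
c=tips('w7'); P=cloud(c)
m=(c['pixels'].max(2)<60)&(P[...,2]>58)&(P[...,2]<85)&(P[...,0]>440)&(P[...,0]<530)&(P[...,1]>-30)&(P[...,1]<80)
Q=P[m]; print('handle pts',len(Q),Q.mean(0).round(1)); d=Q.mean(0)[:2]-[456.1,3]; print('lever angle',np.radians(83)-np.arctan2(d[1],d[0]),np.hypot(*d))
save(c,'pics/w7b.png',(100,60,400,260),2.6)
E
```

```text
14.9333 [417.2 -42.4 110.3]
crop origin 227 159
cx 277.5287132242478 rider top row 193 centroid u 276.69444444444446 cols 271 283
173 15 lo/hi 270 284 c 276.35
174 17 lo/hi 269 285 c 276.92
175 17 lo/hi 269 285 c 276.49
176 17 lo/hi 269 285 c 276.37
177 17 lo/hi 269 285 c 276.74
178 17 lo/hi 269 285 c 277.09
179 17 lo/hi 269 285 c 277.08
180 17 lo/hi 269 285 c 277.05
181 17 lo/hi 269 285 c 277.08
182 17 lo/hi 269 285 c 276.93
183 17 lo/hi 269 285 c 276.98
184 17 lo/hi 269 285 c 276.85
185 15 lo/hi 270 284 c 277.07
186 13 lo/hi 271 283 c 276.94
187 20 lo/hi 267 286 c 276.92
188 20 lo/hi 267 286 c 276.83
189 20 lo/hi 267 286 c 276.94
190 7 lo/hi 271 283 c 276.4
191 4 lo/hi 271 283 c 274.79
192 4 lo/hi 271 283 c 275.89
193 1 lo/hi 277 277 c 277.0
194 2 lo/hi 277 278 c 277.01
195 3 lo/hi 276 278 c 277.03
196 6 lo/hi 275 280 c 276.99
197 8 lo/hi 272 280 c 276.81
198 12 lo/hi 271 282 c 276.78
199 13 lo/hi 271 283 c 276.8
200 13 lo/hi 271 283 c 276.76
201 13 lo/hi 271 283 c 276.74
202 13 lo/hi 271 283 c 276.76
203 12 lo/hi 271 282 c 276.67
204 12 lo/hi 271 282 c 276.61
205 12 lo/hi 271 282 c 276.6
206 12 lo/hi 271 282 c 276.58
handle pts 961 [499.4   8.   69. ]
lever angle 1.332784843501759 43.62747416545222
```

View pics/w7b.png

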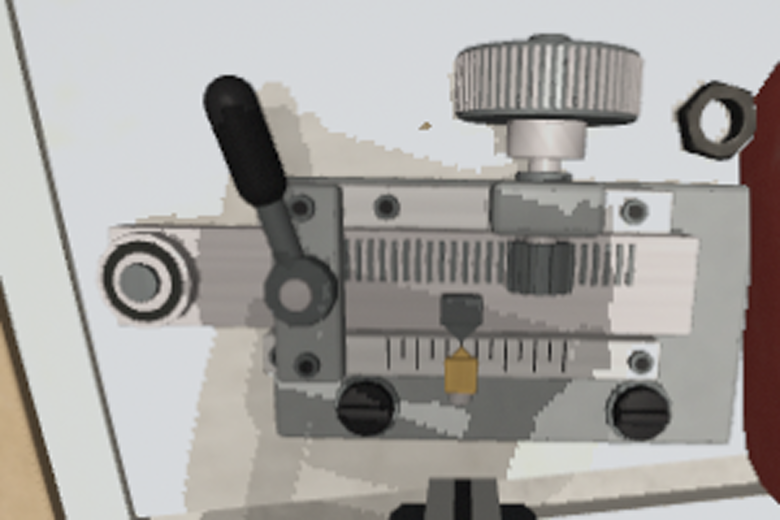

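The lever is right over: the measured angle is about 1.33 rad against a stop at 1.3. Pointer and rider tips still coincide, at about 276.95 and 277.0 px. The nut is in its place and the robot is clear, so I'll hand in.

```bash
python3 -c "
from rig import order
print(order.finish_job())"
```

```text
the job is handed in; nothing more can be done
None
```

The strip guide is set and locked, and the job was handed in at about 15 s of robot time. I rolled the wheel with the shut fingertip in four short strokes, about 30 mm of slide, at roughly 10–14 N while dragging. I then pushed the lock lever clockwise to its stop, where the reaction rose to about 50 N along the lever's path.

**Last checks:** From overhead after locking, pointer and rider tip agree within about 0.2 px (under 0.2 mm). The lever measured about 1.33 rad against its 1.3 stop, within measuring error. The nut is where it was and the robot stood clear. I did not re-measure the other loose things, but the arm came near none of them.

**What disagreed:** The real fingertip lay about 36 mm short of the reported TCP. The wrist depth and the side camera showed this, and contact on the wheel confirmed it. My first attempts to feel for the wheel therefore met nothing, and from then on I set heights by the contact found.

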